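# Tip a sample disc out of its carrier and rack it

## Task

The measured sediment disc is clamped flush in its carrier. Swing the hold-down clip clear of it and press the disc down at the thumb recess until it tips and stays tipped by itself with the opposite edge up. Then raise it by that edge, grip it and stand it on edge in an empty slot of the white rack, leaving the two discs stored there in place and the clip swung open.

Things in the scene. Friction and masses are not known exactly. Their poses are not given: they have to be found in the camera images.
- carrier: Fixed dark metal block with an aluminium deck, 100 x 96 mm, deck 36 mm above the bench. Origin: on the bench, below the centre of the round pocket (62 mm across, 5 mm deep); z up, +x towards the thumb recess. Only a half-moon of the pocket is seat (x = -31 to +2.5 mm, 31 mm above the bench); beyond lies a well, 68 mm wide, to x = +34 mm, floor 8 mm above the bench
- thumb_recess (a point): On deck level, 26 mm from the pocket's centre along the carrier's +x, in the thumb recess: a 40 mm wide notch that runs from the pocket out through the +x side, floor 18 mm below the deck. Closed fingers lightly pushed down here to 12 mm below the deck tip the free disc by about 40 degrees over the seat's straight edge; it then stays tipped
- well_mouth (a point): On deck level, at carrier x = +14 mm, y = 0. The tipped disc rests with its foot near carrier x = +31 mm in the well, its raised edge at x = -15 to -19 mm, 10 to 15 mm above the deck. It jams if squeezed as it lies: push the raised edge from behind towards +x and up, in an arc about the foot, until it is steep (65 degrees; it may stand upright, x about +10), then grip it across its thickness
- clip (a joint): Swing (rad, 0 to 2.1) of the steel hold-down clip; starts at 0 to 0.3, overlapping the disc's -x part 1.5 mm above it. Grows as it swings clockwise seen from above, away from the disc; clear of it from 1.0 on, stays where left. Pivot at (-30, +39) mm in the carrier's frame, screw head 9 mm above the deck; the arm, 38 mm long, points along -60 degrees in the carrier's x-y plane at 0
- clip_knob (a point): Middle of the black knob on the clip: an upright cylinder 9 mm in diameter, from 5.5 to 19.5 mm above the deck, 27 mm from the pivot's axis. A sideways push of about 1.5 N moves it
- disc_center (a point): Centre of the sample disc: brown pressed sediment in an aluminium rim, 60 mm in diameter, 6 mm thick, about 60 g; z is its axis. It lies flat in the carrier's pocket, its top 1 mm above the deck
- rack: Fixed white slotted rack, 142 x 76 mm. Origin: centre of its underside; z up, x along the row. Slots at x = -51, -17, +17, +51 mm, each 8.6 mm wide, 64 mm long (y), floor 8 mm above the bench; the ribs between have round tops 33 mm above the bench; side rails 24 mm high. A disc stands with its axis along x, centre 38 mm above the bench. Slots +17 and +51 are empty
- stored_disc_1: A red-brown disc of the same size standing in the rack's slot at x = -51 mm. Origin: its centre; x is its axis
- stored_disc_2: A grey-green disc of the same size standing in the rack's slot at x = -17 mm. Origin: its centre; x is its axis
Things that resemble listed ones, but are neither listed nor needed, are in the scene too. What is shaped like the rack but yellow is not meant.

How it is judged (in metres and radians):
On the way, in this order (a step that is already met when the one before it is completed fails the run):
1. the clip is swung clear of the disc (value of joint clip above 1 rad), for 0.2 s.
2. the disc stays tipped up in its pocket by itself, untouched (angle between disc_center's own z axis and vertical above 0.45 rad and horizontal distance between disc_center and carrier below 0.02 m and height (world z) of disc_center below 0.042 m and contact force between the fingers and disc below 0.1 N), for 0.3 s.
3. the disc is lifted out of the carrier (height (world z) of disc_center above 0.075 m), for 0.1 s.
At the end, for the whole second after the job is handed in: The disc stands at rest on edge in an empty slot of the rack, on the slot's floor (centre 34 to 43 mm above the bench, within 12 mm of mid-slot, axis within 0.4 rad of the rack's x); stored discs within 15 mm of where they stood; clip still open (over 0.9 rad) (z of disc_center in the frame of rack between 0.034 and 0.043 m and y of disc_center in the frame of rack between -0.012 and 0.012 m and x of disc_center in the frame of rack between 0.005 and 0.063 m and angle between the z axis of disc_center and the x axis of rack, either way round below 0.4 rad and linear speed of disc below 0.02 m/s and distance of each of stored_disc_1, stored_disc_2 from where it was at the start of the episode below 0.015 m and value of joint clip above 0.9 rad); the robot touches nothing.
It fails at once if a stored disc is knocked out of its place (moved 25 mm) (distance of any of stored_disc_1, stored_disc_2 from where it was at the start of the episode above 0.025 m).
It fails at once if the sample disc is dropped on the bench (height (world z) of disc_center below 0.012 m).
It also fails if it takes over 48 s, if anything falls off the work surface, if the arm or the gripper's body presses on something with over 40 N, if the wrist force passes 120 N, or if a joint passes its speed limit or range.

## Robot

A 6-joint arm with a two-finger parallel gripper is mounted at the origin on a cart in front of the work surface, level with it; the furniture and walls round the work are solid. World frame = base frame: x ahead of the robot, y to its left, z up, the work surface at z = 0. Lengths are in mm, angles in rad, forces in N, time in s.
With the tool pointing down it reaches from about 350 to 975 mm from the base axis. Payload 7.1 kg.
Tool frame: the origin (TCP) lies on the front face of the gripper's body, between the roots of the fingers; the fingertips stand 80 mm ahead of it and the grasp point (between the pads) lies 61 mm ahead of it (env.tips_ahead is the distance from the TCP to the fingertips, in mm); z points along the fingers, y is the direction in which the jaws open and shut (so a half turn about z gives the same grasp; the last joint's range is limited). The gripper opens to 88 mm and grips with 3 to 60 N. Pads are 20 mm wide; open, the fingers measure 115 mm over their backs; the gripper's body (75 mm by 178 mm) begins 61 mm behind the grasp point.
Start: joints at [-1.328, 0.423, 1.63, -0, 1.089, -0.019], TCP at [161.781, -603.682, 302.675] pointing down, gripper open.
Joint ranges: [-3, 3], [-0.9, 2.11], [0.09, 2.58], [-1.31, 4.45], [0.11, 2.69], [-2.54, 2.54]. Speed limits (rad/s): [2.39, 2.39, 3.01, 3.14, 3.14, 3.14].

## Interface

Orientations are given as a unit quaternion [x, y, z, w].
In Python, from station import env, set_gripper, viewer, workorder gives the robot as it stands. Calls block until the motion is done:
- env.reach(position, orientation): joint-space move of the TCP to a pose.
- env.move_l(position, rot=None, rate=150, f_stop=None): straight line of the TCP; rot=None keeps the orientation; rate is the mean speed in mm/s. With f_stop (N) it stops when the force on the tool has changed by that much, and returns True; else False.
- env.move_joints(angles): joint-space move.
- set_gripper(opening): finger opening in mm; the grip force is fixed at half the most; returns when the fingers have stopped.
- env.hold(seconds).
- env.ik(position, orientation): joint angles nearest the present ones, or None.
- env.read_state(): the state.
- viewer.camera(name): name is "scene" or "top" or "wrist"; returns the picture (384x512x3 uint8, blue, green, red); there is no depth.
- viewer.camera_params(name): a dict with "fx", "fy", "cx", "cy" (pixels), "dist" ([k1, k2, p1, p2, k3] as OpenCV has them; the pictures are not rectified), "pose" (4x4, takes a point from camera to world coordinates); the wrist camera has in their place "tool_from_camera" (4x4, takes a point from camera to tool coordinates, whose origin is the TCP and whose axes are the flange's). Camera axes: x right, y up, looking along -z (the intrinsics and any distortion apply to the point x, -y, -z); pixel columns grow to the right and rows downward; lengths in mm; the calibration is good to about 2 mm. A picture is of the moment at which its call begins: read the wrist's pose just before it. camera_params takes no time and is no camera call.
A pose or a line that the arm cannot do raises env.IKError and nothing moves.
- workorder.sign_off(): hands the job in, once; it reports no verdict.
The state is a dict: "time_s": time; "qpos": joint angles; "dq": joint speeds; "tau": joint torques, N m; "tool_pos": TCP position; "orientation": TCP orientation; "force": force on the tool from outside, world axes, zero at the start; "wrist_torque": the same for the moment, N m; "width": finger opening in mm.
Only numpy, scipy, OpenCV 4.12 (cv2) and the standard library are available. Lean on these libraries where they do the work, as an engineer would, in place of code of your own. Each camera call takes 0.05 s, during which the arm holds its last target. There are 200 camera calls.

## Working session

There is one attempt and no reset: what is moved stays moved. The work goes in short steps, each a Python script; the robot and the scene stay as the last script left them, time stands still between calls to the robot, and variables do not carry over. Pictures are saved under pics/ and viewed, about 8 in all and at most 12, crops included, and the job is handed in when it is done.

```bash
ls; mkdir -p pics; python3 - <<'E'
from station import env, set_gripper, viewer, workorder
import cv2, numpy as np
a=viewer.camera("scene"); b=viewer.camera("top")
cv2.imwrite("pics/scene0.png",a); cv2.imwrite("pics/top0.png",b)
np.set_printoptions(precision=4,suppress=True)
for n in("scene","top","wrist"):print(n,viewer.camera_params(n))
print(env.read_state())
E
```

```text
pics
scene {'fx': 347.62298192458366, 'fy': 347.62298192458366, 'cx': 259.56354031380954, 'cy': 193.6560689720075, 'dist': array([-0.0442,  0.    ,  0.    ,  0.    ,  0.    ]), 'pose': array([[ -0.755 ,   0.2975,  -0.5843,  -9.9185],
       [ -0.6554,  -0.371 ,   0.6579, 861.7395],
       [ -0.0211,   0.8797,   0.4751, 494.12  ],
       [  0.    ,   0.    ,   0.    ,   1.    ]])}
top {'fx': 463.69262891057866, 'fy': 463.69262891057866, 'cx': 254.84725562824374, 'cy': 186.75882339709452, 'dist': array([-0.1666,  0.    ,  0.    ,  0.    ,  0.    ]), 'pose': array([[   0.1345,    0.9706,   -0.1997,  284.0269],
       [  -0.9909,    0.1328,   -0.0221,  240.0176],
       [   0.005 ,    0.2009,    0.9796, 1242.1547],
       [   0.    ,    0.    ,    0.    ,    1.    ]])}
wrist {'fx': 316.95241787184494, 'fy': 316.95241787184494, 'cx': 257.53135843260884, 'cy': 195.28636528187823, 'dist': array([-0.0717,  0.    ,  0.    ,  0.    ,  0.    ]), 'tool_from_camera': array([[  0.0004,   0.9551,   0.2962,  82.3605],
       [  1.    ,  -0.0006,   0.0005,  -0.186 ],
       [  0.0006,   0.2962,  -0.9551, -83.9088],
       [  0.    ,   0.    ,   0.    ,   1.    ]])}
{'time_s': 0.1, 'qpos': array([-1.328 ,  0.4238,  1.6306,  0.    ,  1.0886, -0.019 ]), 'dq': array([ 0.0005, -0.0029, -0.0008, -0.0003,  0.001 ,  0.0006]), 'tau': array([  0.0009, -54.5612, -27.4324,   0.0646,   0.0188,  -0.    ]), 'tool_pos': array([ 161.701 , -603.3235,  301.9951]), 'orientation': array([ 0.9914,  0.1305, -0.0001, -0.0007]), 'force': array([-0.1632, -0.9808, -0.3855]), 'wrist_torque': array([0.0077, 0.0121, 0.0546]), 'width': 87.92825512167708}
```

View pics/top0.png

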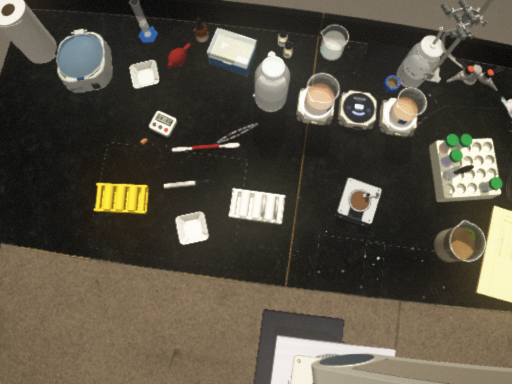

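View pics/scene0.png

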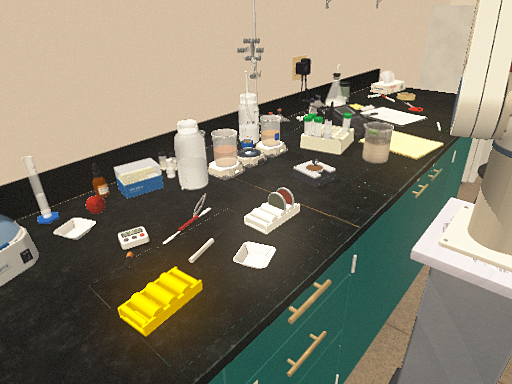

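Candidates. Carrier: the block at top px (360,201) with the brown disc; the round devices at (358,108) and the beakers at (316,115) and (400,122) only resemble it. Rack: the white one at (257,206) with two discs. The yellow rack at (122,198), the white dish at (192,228) and the tube rack at (466,170) are not it.

```bash
cat > h.py <<'E'
from station import env, set_gripper, viewer, workorder
import cv2, numpy as np
from scipy.spatial.transform import Rotation as R
np.set_printoptions(precision=2,suppress=True)
def campose(name,st=None):
    p=viewer.camera_params(name)
    if name!="wrist": return p,p["pose"]
    st=st or env.read_state(); T=np.eye(4); T[:3,:3]=R.from_quat(st["orientation"]).as_matrix(); T[:3,3]=st["tool_pos"]
    return p,T@p["tool_from_camera"]
def K(p): return np.array([[p["fx"],0,p["cx"]],[0,p["fy"],p["cy"]],[0,0,1]])
def px2w(p,T,uv,z):
    uv=np.asarray(uv,float).reshape(-1,1,2)
    n=cv2.undistortPoints(uv,K(p),p["dist"]).reshape(-1,2)
    d=np.c_[n[:,0],-n[:,1],-np.ones(len(n))]@T[:3,:3].T
    s=(z-T[2,3])/d[:,2]
    return T[:3,3]+d*s[:,None]
def w2px(p,T,X):
    c=(np.asarray(X,float).reshape(-1,3)-T[:3,3])@T[:3,:3]
    c=c*[1,-1,-1]
    return cv2.projectPoints(c,np.zeros(3),np.zeros(3),K(p),p["dist"])[0].reshape(-1,2)
def down(yaw):  # tool z down; tool y (jaw) axis along world angle yaw+90deg-ish: tool x at angle yaw, y = x mirrored
    return (R.from_euler('z',yaw)*R.from_euler('x',np.pi)).as_quat()
E
python3 - <<'E'
from h import *
p,T=campose("top")
print(px2w(p,T,[(360,201)],36),px2w(p,T,[(257,206)],30))
im=cv2.imread("pics/top0.png")
a=cv2.resize(im[165:240,325:400],(500,500),interpolation=cv2.INTER_CUBIC); 
cv2.imwrite("pics/crop.png",a)
E
```

```text
[[529.51 -15.63  36.  ]] [[480.39 254.77  30.  ]]
```

View pics/crop.png

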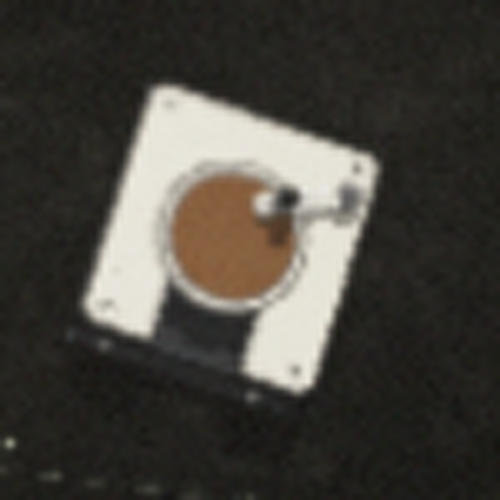

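Crop confirms the carrier: brown disc, clip knob at crop (290,197), pivot at (348,205), notch towards the image bottom, which is world −x. Now close wrist looks at the rack and the carrier.

```bash
python3 - <<'E'
from h import *
import json
def look(pos,yaw,name):
    env.reach(pos,down(yaw)); st=env.read_state(); im=viewer.camera("wrist"); cv2.imwrite(f"pics/{name}.png",im)
    json.dump({k:(v.tolist() if hasattr(v,'tolist') else v) for k,v in st.items()},open(f"pics/{name}.json","w")); print(st["time_s"],st["tool_pos"],st["qpos"])
look([480,255,240],np.radians(184),"w_rack")
look([529,-15,230],np.radians(80),"w_car")
a=cv2.imread("pics/w_rack.png");b=cv2.imread("pics/w_car.png")
cv2.imwrite("pics/both.png",np.hstack([a[:,56:456],b[:,56:456]]))
E
```

```text
3.3083 [480.36 254.48 240.02] [ 0.47  0.39  1.86 -0.    0.89 -1.17]
4.5417 [529.07 -14.75 230.05] [-0.05  0.39  1.89  0.    0.86  0.12]
```

View pics/both.png

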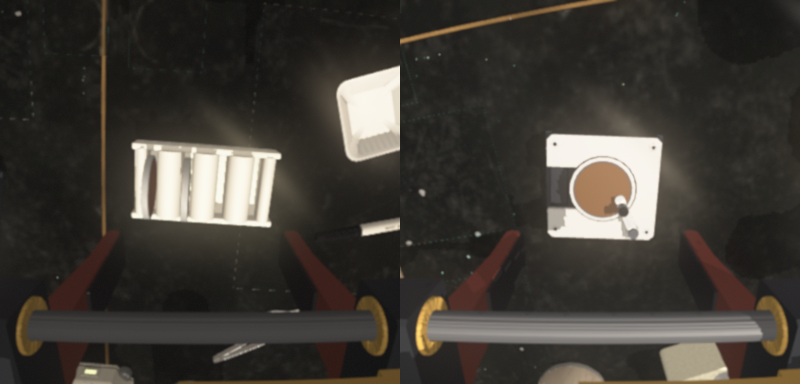

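Left: rack with discs at crop x≈150 and 186, and empty slots at ≈220 and 250. Right: carrier with disc at (602,189), notch towards image left, and clip knob (622,206), pivot (632,232). Now exact numbers.

```bash
python3 - <<'E'
from h import *
import json
def load(n):
    st={k:np.array(v) for k,v in json.load(open(f"pics/{n}.json")).items()}
    return cv2.imread(f"pics/{n}.png"),*campose("wrist",st)
im,p,T=load("w_car")
hsv=cv2.cvtColor(im,cv2.COLOR_BGR2HSV)
roi=np.zeros(im.shape[:2],np.uint8); roi[125:250,190:330]=1
m=((hsv[...,2]>150)&(hsv[...,1]<60)).astype(np.uint8)*roi
c=max(cv2.findContours(m,0,2)[0],key=cv2.contourArea); 
w=px2w(p,T,c,36)[:,:2].astype(np.float32)
r=cv2.minAreaRect(cv2.convexHull(w)); print("deck",r)
b=((hsv[...,1]>90)&(hsv[...,0]<20)).astype(np.uint8)*roi
c=max(cv2.findContours(b,0,2)[0],key=cv2.contourArea); w=px2w(p,T,c,37)[:,:2].astype(np.float32)
print("disc",cv2.minEnclosingCircle(w))
M=px2w(p,T,[(622-344,206),(622-344,200),(632-344,232)],50); print("knob approx z50 / pivot",M)
print("knobtop z55.5",px2w(p,T,[(620-344,200)],55.5),"pivot z45",px2w(p,T,[(632-344,232)],45))
im2,p2,T2=load("w_rack")
hsv=cv2.cvtColor(im2,cv2.COLOR_BGR2HSV)
roi=np.zeros(im2.shape[:2],np.uint8); roi[125:240,180:345]=1
m=((hsv[...,2]>110)&(hsv[...,1]<60)).astype(np.uint8)*roi
c=max(cv2.findContours(m,0,2)[0],key=cv2.contourArea)
for z in(24,):print("rack",z,cv2.minAreaRect(cv2.convexHull(px2w(p2,T2,c,z)[:,:2].astype(np.float32))))
A=cv2.resize(im[125:250,185:330],None,fx=2.7,fy=2.7,interpolation=2);B=cv2.resize(im2[130:235,180:345],None,fx=2.4,fy=2.4,interpolation=2)
h=max(A.shape[0],B.shape[0]);f=lambda x:cv2.copyMakeBorder(x,0,h-x.shape[0],0,0,0)
cv2.imwrite("pics/both2.png",np.hstack([f(A),f(B)])); print(A.shape,B.shape)
E
```

```text
deck ((530.5607299804688, -13.188121795654297), (98.37049865722656, 102.1201400756836), 78.14742279052734)
disc ((530.335205078125, -13.057236671447754), 25.04026985168457)
knob approx z50 / pivot [[545.73 -27.22  50.  ]
 [546.58 -21.72  50.  ]
 [550.87 -53.43  50.  ]]
knobtop z55.5 [[544.83 -19.59  55.5 ]] pivot z45 [[551.01 -55.7   45.  ]]
rack 24 ((480.0447998046875, 257.24884033203125), (143.7204132080078, 81.10359191894531), 89.8038558959961)
(338, 392, 3) (252, 396, 3)
```

View pics/both2.png

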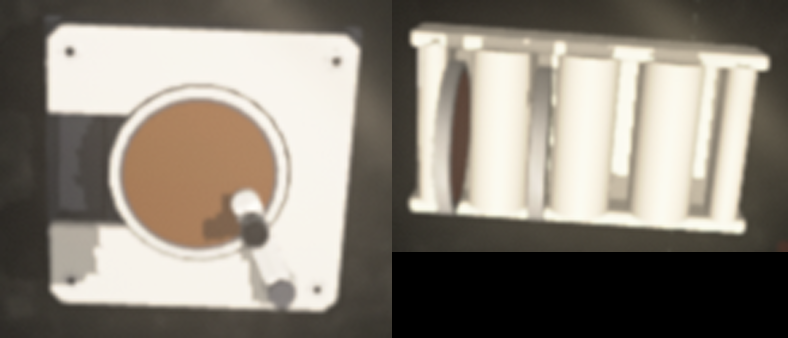

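```bash
cat >> h.py <<'E'
C0=np.array([530.5,-13.1]); CA=np.radians(168.15); YAW=CA-np.pi/2
def car(x,y,ztip):  # carrier xy, fingertip height above deck -> TCP (vertical tool)
    c,s=np.cos(CA),np.sin(CA)
    return [C0[0]+c*x-s*y, C0[1]+s*x+c*y, 36+ztip+env.tips_ahead]
E
python3 - <<'E'
from h import *
q=down(YAW)
def fing(th,r):
    f=np.radians(-60)-th; d=f-np.pi/2
    return -30+27*np.cos(f)-r*np.cos(d), 39+27*np.sin(f)-r*np.sin(d)
set_gripper(0)
x,y=fing(0,27); env.reach(car(x,y,30),q); env.move_l(car(x,y,9.5),rate=100)
for th in np.linspace(0.05,1.95,7):
    x,y=fing(th,19); env.move_l(car(x,y,9.5),rate=70)
st=env.read_state(); print(st["time_s"],st["force"],st["width"])
env.move_l(car(x+5,y-3,45),rate=200)
env.move_l(car(26,0,45),rate=200)
st=env.read_state(); im=viewer.camera("wrist"); print(st["time_s"],st["tool_pos"],campose("wrist",st)[1])
cv2.imwrite("pics/swing.png",im)
E
```

```text
8.8167 [-0.04 -0.31  1.36] 0.5267463580372235
9.6833 [505.86  -7.84 160.85] [[  0.98   0.2    0.06 522.94]
 [ -0.2    0.93   0.29  72.67]
 [  0.    -0.3    0.96 244.77]
 [  0.     0.     0.     1.  ]]
```

View pics/swing.png

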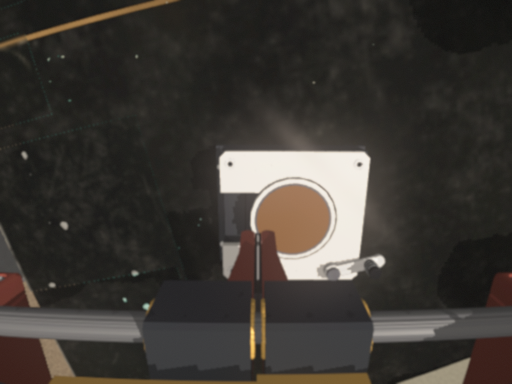

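Clip arm now points along carrier −x, pivot (332,272), knob (372,264): open by about 1.9 rad and clear of the disc. The deck edges are aligned with the image, so the yaw is right. Next: press.

```bash
python3 - <<'E'
from h import *
env.move_l(car(26,0,6),rate=150)
s=env.move_l(car(26,0,-12),rate=30,f_stop=20)
st=env.read_state(); print(s,st["time_s"],st["tool_pos"][2]-116,st["force"])
env.move_l(car(26,0,45),rate=120)
env.move_l(car(-45,0,45),rate=200)
env.hold(0.1)
st=env.read_state(); im=viewer.camera("wrist"); sc=viewer.camera("scene"); print(st["time_s"],st["tool_pos"])
p,T=campose("scene"); u=w2px(p,T,[[*C0,40]])[0].astype(int); print(u)
c=sc[u[1]-40:u[1]+40,u[0]-50:u[0]+50]
cv2.imwrite("pics/tip.png",np.hstack([im[120:300,150:450],cv2.resize(c,(225,180),interpolation=2)]))
E
```

```text
False 10.8917 -12.034205902813937 [-0.08  0.1   0.37]
12.125 [572.56 -22.08 160.1 ]
[314 166]
```

View pics/tip.png

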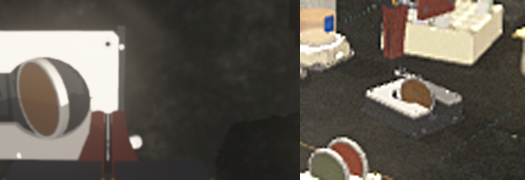

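Disc stays tipped: raised edge at image right (85,70) in the left view, and it is seen tipped in the scene crop as well. Now the arc push, with the back finger of the part-open gripper.

```bash
python3 - <<'E'
from h import *
G=40; q=down(YAW)
env.move_l(car(-6,0,35),rate=200)
set_gripper(G); g=env.read_state()["width"]; h=g/2
env.move_l(car(-25+h,0,3),rate=120,f_stop=15)
st=env.read_state(); print(st["time_s"],g,st["tool_pos"][2]-116,st["force"])
f0=st["force"]
for a,ov in zip(np.radians([38,44,50,56,62,68]),[7,8,10,12,15,18]):
    x=31-60*np.cos(a); z=-28+60*np.sin(a)-ov
    s=env.move_l(car(x+h,0,max(z,2)),rate=50,f_stop=12); print(s,round(x,1),env.read_state()["force"]-f0)
    if s: break
env.hold(0.1)
st=env.read_state(); im=viewer.camera("wrist"); sc=viewer.camera("scene"); print(st["time_s"],st["tool_pos"])
c=sc[126:206,264:364]
cv2.imwrite("pics/arc.png",np.hstack([im[120:340,150:450],cv2.resize(c,(275,220),interpolation=2)]))
E
```

```text
13.7667 39.832557353077135 2.6198929494624252 [-0.19  0.03  0.19]
False -16.3 [ 0.08 -0.05 -0.7 ]
False -12.2 [0.78 0.89 0.03]
False -7.6 [ 3.43 -0.76  1.95]
False -2.6 [ 4.83 -1.09  3.95]
False 2.8 [ 8.92 -2.61  6.76]
False 8.5 [12.65 -1.88  9.97]
15.4833 [508.23  -7.71 128.14]
```

View pics/arc.png

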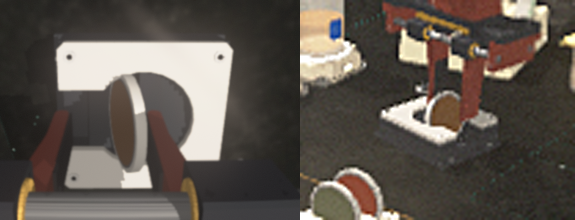

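Disc is raised steep, standing at (128,120) between the fingers, leaning on the back finger; front finger is clear over the well side. Now close in steps, shifting the tool so the back finger stays nearly put.

```bash
python3 - <<'E'
from h import *
xb=8.5; z=11
f=lambda:env.read_state()["force"]
env.move_l(car(xb+20,0,z),rate=40); print(f())
for G in (32,24,16):
    set_gripper(G); xb+=0.7
    env.move_l(car(xb+G/2,0,z),rate=40,f_stop=15); print(G,env.read_state()["width"],f())
set_gripper(0); st=env.read_state(); print(st["time_s"],st["width"],st["force"],st["tool_pos"])
im=viewer.camera("wrist"); sc=viewer.camera("scene")
c=sc[126:206,264:364]
cv2.imwrite("pics/grip.png",np.hstack([im[120:340,150:450],cv2.resize(c,(275,220),interpolation=2)]))
E
```

```text
[10.41 -0.96  7.51]
32 32.197381003718235 [ 1.88 -1.19  0.73]
24 24.066824904106035 [ 3.85 -2.93 -0.4 ]
16 16.258571996504124 [ 5.12 -0.53  1.38]
18.0667 7.699028069855586 [14.86 -4.23 -4.49] [516.12  -9.89 127.88]
```

View pics/grip.png

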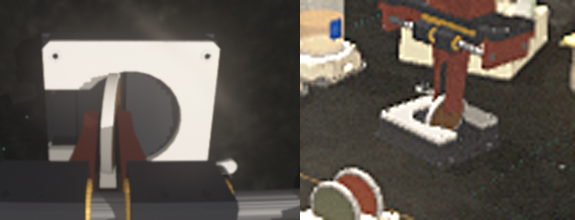

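Gripped but still tilted by about 5°: width 7.7 instead of 6, with some side load. I relieve it towards −x while lifting.

```bash
python3 - <<'E'
from h import *
def s(t): st=env.read_state(); print(t,st["time_s"],st["width"],st["force"],st["tool_pos"])
env.move_l(car(13,0,13),rate=30,f_stop=25); s("rel")
env.move_l(car(12,0,25),rate=40,f_stop=25); s("up")
r=env.move_l(car(12,0,95),rate=120,f_stop=25); print(r); s("hi")
env.hold(0.2)
im=viewer.camera("wrist"); sc=viewer.camera("scene"); s("")
cv2.imwrite("pics/lift.png",np.hstack([im[120:384,150:450],cv2.resize(sc[66:206,244:384],(264,264),interpolation=2)]))
E
```

```text
rel 18.5167 5.731044649190318 [ 7.84 -3.13 -0.64] [519.57 -10.77 129.46]
up 18.9667 6.120972991166507 [-0.34  0.31 -0.5 ] [517.57 -10.5  140.67]
False
hi 19.7 5.613130359359601 [-1.08  0.25 -1.45] [518.3  -10.61 210.55]
 20.0 5.558392811252662 [ 0.22 -0.5  -0.62] [518.49 -10.63 210.38]
```

View pics/lift.png

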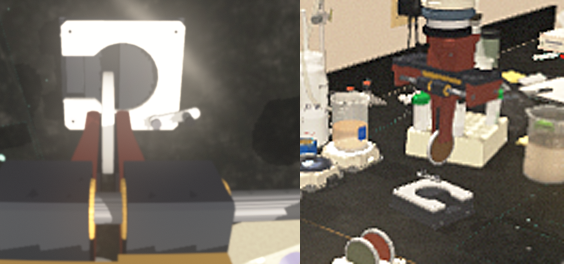

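Disc is out, held upright and thin-edge-on between the fingers; carrier empty and clip still open. Now hover above slot +51 and check alignment there.

```bash
python3 - <<'E'
from h import *
import json
st={k:np.array(v) for k,v in json.load(open("pics/w_rack.json")).items()}; p,T=campose("wrist",st)
# rib boundaries from the crop (row 188)
for n,u,z in (("rib0",586.5,30),("rib34",667,30),("slot17",625,25),("slot51",707,25)):
    print(n,px2w(p,T,[((u-392)/2.4+180,188)],z)[0])
q=down(np.radians(179.6))
env.reach([481,307.5,215],q); env.move_l([481,307.5,172],rate=120)
env.hold(0.2)
st=env.read_state(); im=viewer.camera("wrist"); print(st["time_s"],st["tool_pos"],st["orientation"],st["width"])
json.dump({k:(v.tolist() if hasattr(v,'tolist') else v) for k,v in st.items()},open("pics/hov.json","w"))
cv2.imwrite("pics/hov.png",im)
cv2.imwrite("pics/hovc.png",cv2.resize(im[60:330,100:370],None,fx=2.2,fy=2.2,interpolation=2))
E
```

```text
rib0 [481.6  258.46  30.  ]
rib34 [479.37 290.75  30.  ]
slot17 [481.94 274.31  25.  ]
slot51 [479.61 307.84  25.  ]
21.925 [481.48 307.66 172.82] [0. 1. 0. 0.] 6.023406753770667
```

View pics/hovc.png

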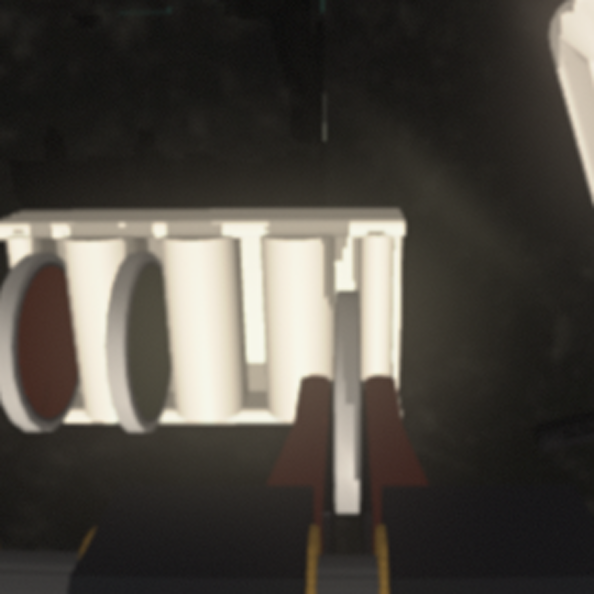

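```bash
python3 - <<'E'
from h import *
import json
st={k:np.array(v) for k,v in json.load(open("pics/hov.json")).items()}; p,T=campose("wrist",st)
c=lambda u,v:(100+u/2.2,60+v/2.2)
a=px2w(p,T,[c(200,221),c(200,424),c(345.7,260),c(347,260)],24); b=px2w(p,T,[c(200,210)],0); print(a,b, a[:2].mean(0))
E
```

```text
[[445.1  258.83  24.  ]
 [521.66 253.4   24.  ]
 [459.13 308.15  24.  ]
 [459.14 308.6   24.  ]] [[445.62 253.99   0.  ]] [483.38 256.11  24.  ]
```

Rack mid in world x ≈ 483.4 (76.5 mm across, as specified) and disc at ≈ 483: fine as is. Lower it.

```bash
python3 - <<'E'
from h import *
def s(t): st=env.read_state(); print(t,st["time_s"],st["width"],st["force"],st["tool_pos"])
x=481.5;y=307.3
r=env.move_l([x,y,158],rate=60,f_stop=8); print(r); s("a")
if not r:
    r=env.move_l([x,y,126],rate=25,f_stop=8); print(r); s("b")
im=viewer.camera("wrist"); sc=viewer.camera("scene")
p,T=campose("scene"); u=w2px(p,T,[[480,280,50]])[0].astype(int)
cv2.imwrite("pics/low.png",np.hstack([cv2.resize(im[100:330,110:350],(417,400),interpolation=2),cv2.resize(sc[u[1]-50:u[1]+50,u[0]-45:u[0]+45],(360,400),interpolation=2)]))
E
```

```text
False
a 22.3583 5.607648551505048 [ 1.17 -0.52 -0.68] [481.17 307.12 157.33]
True
b 23.5167 5.836693616294152 [-1.82 -0.26  5.51] [481.45 307.33 127.15]
```

View pics/low.png

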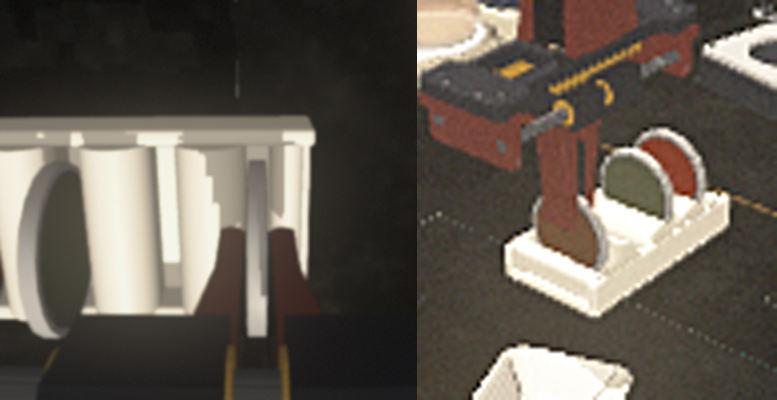

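Contact stop at TCP 127 fits the slot floor, and in the scene view the disc sits as low as the stored ones. Release and retreat.

```bash
python3 - <<'E'
from h import *
set_gripper(22); env.hold(0.2)
env.move_l([481.5,307.3,190],rate=100); env.move_l([481.5,270,240],rate=150); env.hold(0.2)
st=env.read_state(); im=viewer.camera("wrist"); sc=viewer.camera("scene"); top=viewer.camera("top"); print(st["time_s"],st["tool_pos"],st["force"])
p,T=campose("scene"); u=w2px(p,T,[[480,280,50]])[0].astype(int); v=w2px(p,T,[[*C0,40]])[0].astype(int)
f=lambda i,s:cv2.resize(i,s,interpolation=2)
cv2.imwrite("pics/fin.png",np.hstack([f(im[100:280,130:370],(400,300)),f(sc[u[1]-40:u[1]+40,u[0]-25:u[0]+35],(225,300)),f(sc[v[1]-20:v[1]+30,v[0]-17:v[0]+13],(170,300))]))
E
```

```text
25.85 [481.13 270.26 239.08] [ 0.07 -0.39  0.04]
```

The viewer's limit is reached, so I check numerically: colour-mask centroids in the scene picture against the projected slot positions.

```bash
python3 - <<'E'
from h import *
sc=viewer.camera("scene"); p,T=campose("scene"); old=cv2.imread("pics/scene0.png")
C=lambda x,z=38:[483,257.3+x,z]
pr=w2px(p,T,[C(54),C(-14),C(-48)]); print("expected centres (face toward cam) brown,green,red",pr)
lo,hi=pr.min(0).astype(int)-30,pr.max(0).astype(int)+30
hsv=cv2.cvtColor(sc,cv2.COLOR_BGR2HSV); roi=np.zeros(sc.shape[:2],bool); roi[lo[1]:hi[1],lo[0]:hi[0]]=1
m=((hsv[...,1]>85)&(hsv[...,0]>4)&(hsv[...,0]<20)&(hsv[...,2]>60)&roi).astype(np.uint8)
n,_,S,cc=cv2.connectedComponentsWithStats(m)
for i in range(1,n):
    if S[i,4]>15: print(S[i],cc[i],hsv[int(cc[i][1]),int(cc[i][0])])
# change of stored discs against the first picture
b=pr[1:].mean(0).astype(int); sl=np.s_[b[1]-22:b[1]+10,b[0]-12:b[0]+22]
d=cv2.absdiff(sc[sl],old[sl]).max(2); print("stored diff mean/max",d.mean(),d.max())
# rim extent of brown disc: bottom/top of disc predicted
print("pred top/bottom",w2px(p,T,[C(54,66),C(54,12),C(54,33)]))
E
```

```text
expected centres (face toward cam) brown,green,red [[258.83 213.85]
 [275.86 203.24]
 [283.76 198.32]]
[278 190  14  15 105] [285.66 195.96] [  6 156 141]
[252 205  15  17 175] [259.1  212.53] [ 13 110 130]
stored diff mean/max 6.4411764705882355 57
pred top/bottom [[258.58 204.14]
 [259.06 222.6 ]
 [258.88 215.55]]
```

```bash
python3 - <<'E'
from h import *
sc=viewer.camera("scene"); old=cv2.imread("pics/scene0.png")
for n,f in (("red",lambda h:(h[...,1]>100)&((h[...,0]<9)|(h[...,0]>172))),("green",lambda h:(h[...,0]>25)&(h[...,0]<80)&(h[...,1]>30)&(h[...,2]<140)&(h[...,2]>50))):
    for t,i in(("old",old),("new",sc)):
        m=f(cv2.cvtColor(i,cv2.COLOR_BGR2HSV)); s=m[185:215,262:296]; y,x=np.nonzero(s); print(n,t,len(x),x.mean()+262,y.mean()+185)
env.hold(0.2); st=env.read_state(); print(st["time_s"],st["force"],abs(st["dq"]).max())
print(workorder.sign_off())
E
```

```text
red old 94 285.5 195.7872340425532
red new 99 285.62626262626264 195.84848484848484
green old 151 276.74834437086093 199.80794701986756
green new 161 275.7391304347826 199.29192546583852
26.3 [ 0.03 -0.45 -0.54] 0.0021395343166447887
the job is handed in; nothing more can be done
None
```

I handed the job in at about 26 s. The sample disc appears to stand on edge in the rack's +51 mm slot, though I could only check that from numbers at the end. On the way, I swung the clip open by about 1.9 rad and pressed the disc at the thumb recess until it stayed tipped. I then raised it by its upper edge with one finger, gripped it upright and carried it to the rack.

**Sample disc:** the brown face's top row in the scene picture matched its expected position in the slot to about 1 pixel (roughly 3 mm). Lowering stopped on contact 2.5 mm above my lowest target, which fits the disc resting on the slot floor.

**Stored discs:** the red-brown one moved about 0.1 pixel in the scene picture and the grey-green one about 1 pixel, so both are in place within what I can measure.

**Clip and robot:** the clip was still open when I last saw it, after the lift, and nothing went near it afterwards. At hand-in the robot was clear of everything, with no contact force and at rest.

**Checks that failed or disagreed:**
- The picture limit stopped me from viewing the final scene, so the end state was only checked by colour masks.
- The first rack measurement was about 3 mm off from the one taken while hovering over it. I used the later one, which gave the correct rack width.
- When first gripped, the disc was tilted by about 5 degrees, with some side load. Both went away as I lifted it.

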